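# Fit the spacer sleeve and bring the circlip to its groove on a shaker spindle

## Robot

A 7-joint arm with a two-finger parallel gripper is mounted at the origin on the work surface. World frame = base frame: x ahead of the robot, y to its left, z up, the work surface at z = 0. Lengths are in m, angles in rad, forces in N, time in s.
With the tool pointing down it reaches from about 0.4 to 0.85 m from the base axis. Payload 10.4 kg.
Tool frame: the origin (TCP) lies between the finger pads; the fingertips stand 19 mm ahead of it and the grasp point (between the pads) is the TCP; z points along the fingers, y is the direction in which the jaws open and shut (so a half turn about z gives the same grasp; the last joint's range is limited). The gripper opens to 87 mm and grips with 3 to 60 N. Pads are 19 mm wide; open, the fingers measure 117 mm over their backs; the gripper's body (75 mm by 190 mm) begins 51 mm behind the grasp point.
Start: joints at [-1.181, 0.332, -0.065, 1.46, 0.022, 1.35, -0.088], TCP at [0.251, 0.573, 0.242] pointing down, gripper open.
Joint ranges: [-2.6, 2.6], [-0.5, 2.12], [-1.47, 1.34], [0.16, 2.42], [-1.27, 4.41], [0.06, 2.06], [-2.6, 2.6]. Speed limits (rad/s): [2.22, 2.22, 2.79, 2.79, 3.14, 3.14, 3.14].

## Interface

Orientations are given as a 3x3 rotation matrix whose columns are the frame's x, y, z axes.
In Python, from plant import state, get_image, sign_off, look_for, silhouettes, mark_of gives the robot as it stands. The module is installed in compiled form; this text tells all that it offers.
- The arm moves only by the shell command python3 -m crank 'ROWS' [FORCE]. ROWS is JSON, a list of rows, each an object with "gripper": the closure, from -1 (fully open) to 1 (shut), so that 0 is half open; "offset": the shift along the tool's x, y, z in cm, a list of three; "rot": the turn, a rotation vector about the tool's x, y, z in degrees, a list of three. In form: [{"gripper": gripper, "offset": [x, y, z], "rot": [ax, ay, az]}, ...]. A call has 1 to 20 rows; each row is the pose to reach, as a shift and turn from the pose measured when the call began, along the tool's axes at that moment; what a row does not reach only later rows make up. A row lasts 1/8 s, in which the tool goes at most 62.5 mm and 10.7 degrees, less where a joint would pass 70% of its speed; a pose out of reach is approached as far as the arm can. A call with a gripper value outside its range is refused whole. The fingers move at their own pace and stop on an object; FORCE is the grip in N (left out, the last holds). Time passes only in rows, so rows that repeat a pose let the fingers close. It gives the time, the measured TCP pose, the force and the opening at its end, in the units of the state.
- state(): the state, without advancing time (a new reading comes with each control period).
- get_image(name): name is "scene" or "top"; returns a dict with "color" (420x560x3 uint8, red, green, blue), "vfov" (degrees; the focal length in pixels is half the picture's height over the tangent of half this angle, whatever the lens; pixels are square), "cx", "cy" (the principal point, pixels), "eye" and "attitude" of the camera in the world. Camera axes: x right, y up, looking along -z (the intrinsics and any distortion apply to the point x, -y, -z); pixel columns grow to the right and rows downward; lengths in m; the calibration is good to about 2 mm. A picture is of the moment at which its call begins. There is no depth.
- sign_off(): hands the job in, once; it reports no verdict.
Trained networks look in the newest picture that a camera, given by its name, has taken for a name from the list of things; names that differ only in an ending like _2 or _b are one class to them, and where a whole thing is asked for, a point or a joint stands for the part that bears it (a point fixed in the world has none). Each returns a list of dicts, best first, with "conf" (0 to 1); they miss things now and then, are a little off and sometimes report something else, mostly with a low value. They report only what shows in the picture. A call takes as long as a camera call.
- look_for(camera, label): "box" ([left, top, width, height] in pixels, round what is visible of it).
- silhouettes(camera, label): "pixels" (420x560 bool, what is visible of it) and "box" ([left, top, width, height] in pixels, round what is visible of it).
- mark_of(camera, label): "point" ([column, row] in pixels: a listed point, or the origin of a listed thing).
The state is a dict: "clock": time; "joints": joint angles; "joint_velocities": joint speeds; "joint_efforts": joint torques, N m; "position": TCP position; "tcp_rot": TCP orientation; "ft_force": force on the tool from outside, world axes, zero at the start; "wrist_torque": the same for the moment, N m; "opening": opening from 0.0 (shut) to 1.0 (fully open).
Only numpy, scipy, OpenCV 4.12 (cv2) and the standard library are available. Lean on these libraries where they do the work, as an engineer would, in place of code of your own. Each camera call takes 0.05 s, during which the arm holds its last target.

## Task

Put the orbital shaker's drive back together: slide the aluminium spacer sleeve over the upright spindle until it sits fully home on the bearing boss, and let go of it. Then take the circlip pliers from their stand, squeeze the handles right up so that the clip on their tips is spread wide, lower the clip level over the spindle's end and down to the groove just above the sleeve, and finish there without letting go: the gripper still holding the pliers squeezed, the clip spread around the groove and at most lightly touching the sleeve; leave the other things on the bench where they are.

Things in the scene. Friction and masses are not known exactly. Their poses are not given: they have to be found in the camera images.
- sleeve_center (a point): Plain aluminium spacer sleeve, loose, standing upright on the bench: a tube 40 mm outside, 28.8 mm bore, 30 mm long, 0.06 to 0.105 kg. The point is its centre (15 mm above its lower end); z is its axis. Either end may go first.
- spindle_seat (a point): Point on the axis of the shaker's upright steel spindle, on top of the bearing boss (36 mm diameter, 12 mm tall, standing on the housing), where the sleeve's lower end rests when home. The spindle, 26 mm in diameter, rises 42.5 mm from this point; its top edge has a 1.5 mm chamfer. z points up along the axis.
- spindle_groove (a point): Point on the spindle's axis, at the middle of the circlip groove (3.5 mm wide, 23 mm diameter). It lies 31.75 mm above spindle_seat, so that the groove begins right at the top of the seated sleeve, and 10.75 mm below the spindle's end.
- pliers_grip (a point): External circlip pliers, straight tips down, handles up, 0.17 kg, in a small stand; they lift straight up. The point is half-way between the grey handles at gripping height, 125 mm above the clip's underside. The handles lie to either side along its y; at rest 48 mm over their outsides here (8.6 degrees splayed, wider above), fully squeezed 26 mm, parallel; z is up, x towards the clip.
- clip_center (a point): Centre of the steel circlip when spread, at mid-thickness (1.25 mm); 11.5 mm from the plane of the pliers along their x and 123.75 mm below pliers_grip. The clip sits level on the tips, cannot fall off, and at first lies on the stand's foot. Bore 24 mm at rest, too small for the spindle, 29.6 mm fully squeezed; band 3.4 mm. The tips are bare pins for 16 mm, so the spindle's end passes the jaws.
- pliers_l (a joint): Angle in rad by which each handle is squeezed in: 0 at rest, 0.15 at the stop screw (clip fully spread). About 4 N on each handle at the grip height starts it and 12 to 15 N holds it at the stop; squeezing harder does no harm. Let go, the handles spring open and the clip closes. Handle bars: 9 mm thick, 12 mm wide, ending 26 mm above pliers_grip; pivot 73 mm below it.
- stand: The fixed steel stand of the pliers: foot 90 x 74 mm, 6 mm thick, upright back 86 mm high on the side away from the clip, a cheek either side of the handles' roots. Origin at the underside, below the pliers; x as the pliers' x at first.
- shaker: The fixed white orbital shaker, housing 180 x 180 x 62 mm, with a 3 mm thick, 60 mm wide bearing cover under the boss and four stubs 18 mm tall near its corners, 68 mm from the spindle in its x and y. Origin on the bench below the spindle's axis; x and y along the housing's sides.
- wash_bottle: Bystander: white bottle, 56 mm diameter, 150 mm tall; origin at its foot.
- beaker: Bystander: glass beaker, 64 mm diameter, 75 mm tall; origin at its foot.
- jar: Bystander: amber jar, 48 mm diameter, 55 mm tall; origin at its foot.
- screwdriver: Bystander: screwdriver 190 mm long, lying along its x.
- thumbscrew_a: Bystander: steel thumbscrew, 26 mm diameter, 26 mm tall, standing on its head; origin at its foot.
- thumbscrew_b: Bystander: another such thumbscrew.
- tip_box: Bystander: pipette tip box 84 x 124 x 59 mm; origin at its foot.
- parts_tray: Bystander: white tray 70 x 100 x 18 mm with spare clips lying in it; origin at its foot.

How it is judged:
On the way, in this order (a step that is already met when the one before it is completed fails the run):
1. the sleeve sits fully home on the bearing boss and is let go (horizontal distance between sleeve_center and spindle_seat below 0.003 m and z of sleeve_center in the frame of spindle_seat between 0.012 and 0.017 m and contact force between the fingers and sleeve below 0.1 N), for 0.2 s.
2. the pliers are held squeezed, with the spread clip above the spindle's end (contact force between the fingers and pliers above 2 N and value of joint pliers_l above 0.1 rad and horizontal distance between clip_center and spindle_groove below 0.015 m and z of clip_center in the frame of spindle_groove above 0.011 m).
At the end, for the whole second after the job is handed in: The gripper holds the pliers squeezed to 0.11 rad or more; the clip lies round the spindle, centre within 3 mm of its axis, 2 mm below to 1.5 mm above mid-groove, tilt under 0.12 rad, at rest, bearing under 10 N on sleeve and spindle; the sleeve is home within 2 mm and untouched by the fingers (all of step 1 and value of joint pliers_l above 0.11 rad and horizontal distance between clip_center and spindle_groove below 0.003 m and z of clip_center in the frame of spindle_groove between -0.002 and 0.0015 m and angle between clip_center's own z axis and vertical below 0.12 rad and contact force between the fingers and pliers above 2 N and contact force between pliers and sleeve below 10 N and contact force between pliers and shaker below 10 N and linear speed of pliers below 0.01 m/s); the arm keeps its last pose, push and grip.
It fails at once if a bystander was pushed or knocked over (distance of any of wash_bottle, beaker, jar, screwdriver, thumbscrew_a, thumbscrew_b, tip_box, parts_tray from where it was at the start of the episode above 0.02 m or angle between any of wash_bottle, beaker, jar's own z axis and vertical above 0.3 rad).
It also fails if it takes over 61 s, if anything falls off the work surface, if the arm or the gripper's body presses on something with over 40 N, if the wrist force passes 120 N, or if a joint passes its speed limit or range.

## Working session

There is one attempt and no reset: what is moved stays moved. The work goes in short steps, Python scripts to look and compute and a shell command to move; the robot and the scene stay as the last step left them, time stands still between calls to the robot, and variables do not carry over. Pictures are saved under pics/ and viewed, and the job is handed in when it is done.

```bash
mkdir -p pics; ls; python3 - <<'E'
from plant import *
import cv2
s=state()
for k,v in s.items(): print(k,v)
for c in ("scene","top"):
    g=get_image(c); print(c,{k:v for k,v in g.items() if k!="color"})
    cv2.imwrite(f"pics/{c}0.png",g["color"][:,:,::-1])
E
```

```text
pics
clock 0.0
joints [-1.18061961  0.33289069 -0.06470515  1.46094616  0.02159185  1.34995626
 -0.08852421]
joint_velocities [-0.00163825  0.00158288  0.00019931 -0.00219985  0.00077161  0.00034067
  0.00027998]
joint_efforts [ 6.84019069e-04 -6.23260331e+01  2.49568652e-02 -3.89893270e+01
 -6.14272454e-02  4.00762120e-02  1.81705718e-04]
position [0.25056872 0.57215547 0.2407399 ]
tcp_rot [[-9.16010466e-01  4.01153995e-01 -5.46027358e-04]
 [ 4.01154361e-01  9.16009395e-01 -1.40266724e-03]
 [-6.25193764e-05 -1.50389913e-03 -9.99998867e-01]]
ft_force [-0.04192293  0.07586572  0.44026616]
wrist_torque [-0.0062849  -0.00674825 -0.00892116]
opening 0.9974883077552221
scene {'vfov': 45.293265947782295, 'cx': 273.8906303684225, 'cy': 208.2026532862683, 'eye': array([ 1.30677701, -0.37882355,  0.92230171]), 'attitude': array([[ 0.49310554, -0.59987417,  0.6300777 ],
       [ 0.86987308,  0.35075814, -0.34682784],
       [-0.01295182,  0.71911036,  0.69477518]])}
top {'vfov': 51.887757730188156, 'cx': 278.6663824523805, 'cy': 210.04163459708903, 'eye': array([0.4304996 , 0.03668672, 1.24780808]), 'attitude': array([[ 1.60815423e-02,  9.93716905e-01, -1.10761442e-01],
       [-9.99868188e-01,  1.62300531e-02,  4.39282147e-04],
       [ 2.23418618e-03,  1.10739778e-01,  9.93846925e-01]])}
```

View pics/scene0.png

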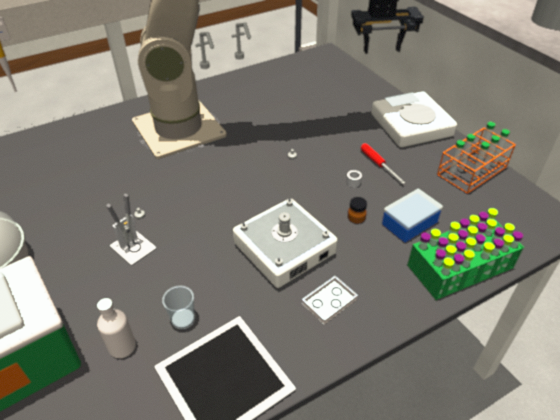

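View pics/top0.png

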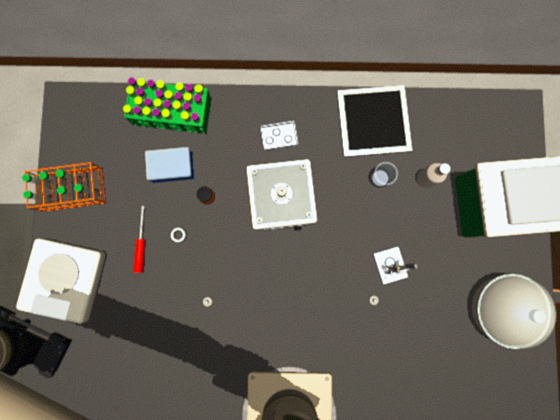

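```bash
cat > h.py <<'E'
import numpy as np, cv2
from plant import *
from scipy.optimize import least_squares
def cam(name):
    g=get_image(name); g['f']=210/np.tan(np.radians(g['vfov'])/2); g['A']=np.array(g['attitude']); g['name']=name; return g
def proj(g,P):
    p=(np.atleast_2d(P)-g['eye'])@g['A']
    return np.stack([g['cx']+g['f']*p[:,0]/-p[:,2], g['cy']+g['f']*p[:,1]/p[:,2]],1)
def ray(g,uv):
    d=np.array([(uv[0]-g['cx'])/g['f'],-(uv[1]-g['cy'])/g['f'],-1.]); return g['A']@d
def onz(g,uv,z):
    d=ray(g,uv); return g['eye']+d*(z-g['eye'][2])/d[2]
def tri(gs,uvs):
    r=lambda P: np.concatenate([(proj(g,P)[0]-uv) for g,uv in zip(gs,uvs)])
    s=least_squares(r,[.5,0,.05]); return s.x,s.fun
E
python3 - <<'E'
from h import *
np.set_printoptions(precision=4,suppress=True)
gs=[cam('top'),cam('scene')]
for l in ["sleeve_center","spindle_seat","spindle_groove","pliers_grip","clip_center","stand","shaker","wash_bottle","beaker","jar","screwdriver","thumbscrew_a","tip_box","parts_tray"]:
    m=[mark_of(g['name'],l) for g in gs]
    print(l,[[(np.round(x['point'],1),round(x['conf'],2)) for x in q[:2]] for q in m])
    if m[0] and m[1]:
        P,r=tri(gs,[q[0]['point'] for q in m]); print('   ',P,r)
E
```

```text
sleeve_center [[], [(array([355.3, 178.5]), 0.56), (array([329.5, 302.3]), 0.48)]]
spindle_seat [[(array([280.9, 193.9]), 0.93)], [(array([281.6, 220.4]), 0.69)]]
    [0.6022 0.0298 0.0963] [ 0.4055  0.2127  0.3898 -0.035 ]
spindle_groove [[], [(array([278.7, 219.7]), 0.68)]]
pliers_grip [[(array([390.9, 262.5]), 0.65), (array([401.6, 265.1]), 0.58)], [(array([121.7, 207.9]), 0.73)]]
    [ 0.4186 -0.271   0.1285] [6.2257 2.2136 5.8603 0.3999]
clip_center [[], [(array([132.7, 247.8]), 0.88), (array([361.7, 215.4]), 0.43)]]
stand [[(array([392.5, 267.5]), 0.79)], [(array([135.4, 246. ]), 0.76)]]
    [ 0.4121 -0.2841  0.0012] [-2.9761 -1.0812 -2.7167 -0.1646]
shaker [[(array([277.3, 196.2]), 0.75), (array([372.4, 299.1]), 0.7)], [(array([285. , 247.3]), 0.74), (array([135. , 245.3]), 0.61)]]
    [0.6079 0.0376 0.0045] [ 1.0885  0.5731  1.023  -0.0936]
wash_bottle [[(array([422.4, 177.2]), 0.82)], []]
beaker [[(array([377., 177.]), 0.79)], []]
jar [[(array([208.5, 198.2]), 0.75)], [(array([358.9, 214.1]), 0.88)]]
    [0.6048 0.2484 0.008 ] [-2.8219 -1.7317 -2.8993  0.4821]
screwdriver [[(array([140.8, 236.8]), 0.89)], [(array([385.6, 165.2]), 0.83)]]
    [0.4871 0.4327 0.0115] [-1.2041 -0.7964 -1.4063  0.289 ]
thumbscrew_a [[(array([140.2, 235.4]), 0.67), (array([207.9, 299.7]), 0.64)], [(array([293.3, 155.9]), 0.55), (array([355.1, 174.2]), 0.49)]]
    [0.4269 0.3062 0.0795] [37.2648 22.4741 43.7619 -6.8906]
tip_box [[(array([389.3, 261.3]), 0.56)], [(array([408.8, 223.1]), 0.97)]]
    [0.603  0.0627 0.031 ] [-119.7616  -64.2985 -114.786    11.5573]
parts_tray [[(array([279.7, 137. ]), 0.59)], [(array([326. , 300.1]), 0.86), (array([133.2, 246. ]), 0.68)]]
    [0.7858 0.0356 0.0039] [ 0.3214  0.1815  0.2733 -0.0341]
```

```bash
python3 - <<'E'
from h import *
t=cam('top')['color'][:,:,::-1]; s=cam('scene')['color'][:,:,::-1]
def crop(im,x,y,w,h,k): return cv2.resize(im[y:y+h,x:x+w],None,fx=k,fy=k,interpolation=cv2.INTER_CUBIC)
a=np.hstack([crop(t,240,152,80,84,5),crop(s,230,195,80,84,5)])
cv2.imwrite('pics/c1.png',a)
b=np.hstack([crop(t,360,240,60,60,6),crop(s,100,185,60,80,6)[:360]])
b=np.hstack([cv2.copyMakeBorder(crop(t,365,240,60,60,6),0,120,0,0,0),crop(s,100,185,60,80,6)])
cv2.imwrite('pics/c2.png',b)
c=np.hstack([crop(t,158,215,40,40,10),crop(s,335,160,40,40,10)])
cv2.imwrite('pics/c3.png',c)
E
```

```text
(no output)
```

View pics/c1.png

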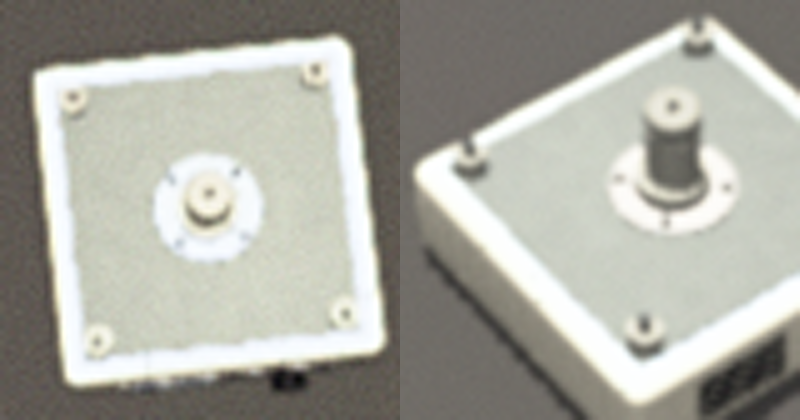

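View pics/c2.png

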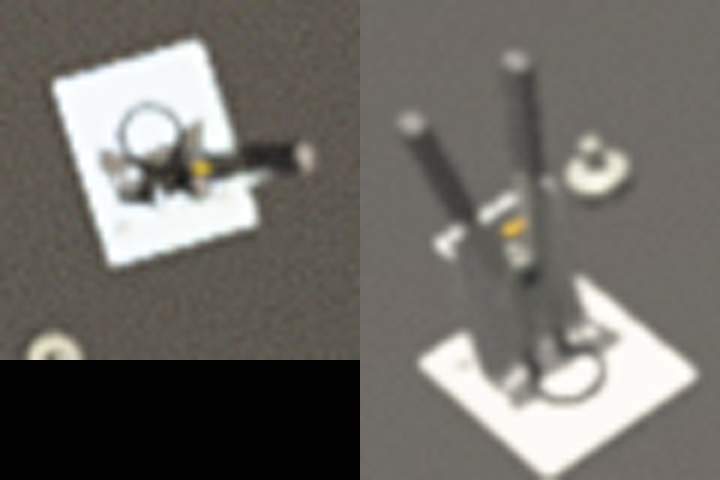

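View pics/c3.png

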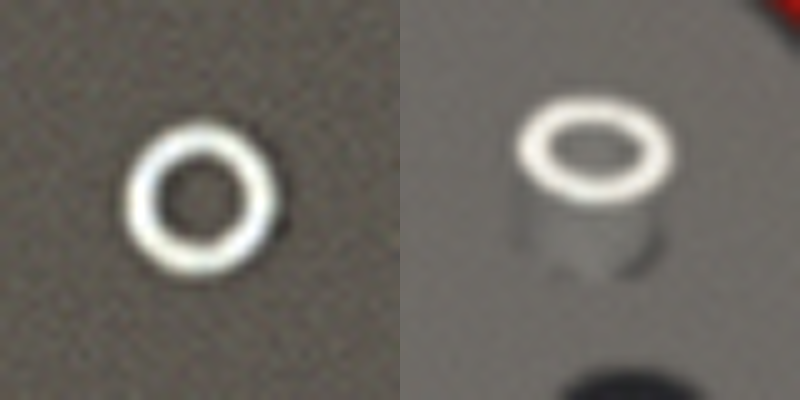

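```bash
python3 - <<'E'
from h import *
np.set_printoptions(precision=4,suppress=True)
T,S=cam('top'),cam('scene')
def ct(x,y,ox,oy,k): return (ox+(x+.5)/k-.5, oy+(y+.5)/k-.5)
print('sleeve top')
a=ct(201,198.5,158,215,10); b=ct(196,149,335,160,10)
print(a,b,onz(T,a,.03),onz(S,b,.03),*tri([T,S],[a,b]))
a=ct(210,192,240,152,5); b=ct(271,106,230,195,5)
print('spindle top',a,b,*tri([T,S],[a,b]))
for z in (.1165,.1195): print(onz(T,a,z),onz(S,b,z))
P=[onz(T,ct(x,y,240,152,5),.08) for x,y in [(75,98),(317,72),(345,313),(99,341)]]
print('stubs top cam',np.array(P),np.mean(P,0)); 
for i in range(4): print(np.linalg.norm(P[i]-P[(i+1)%4]))
d=P[0]-P[1];print(np.degrees(np.arctan2(d[1],d[0])))
print('scene stubs',[onz(S,ct(x,y,230,195,5),.08) for x,y in [(298,30),(69,158),(243,329)]])
# foot of stand corners top cam
Q=[onz(T,ct(x,y,365,240,6),.006) for x,y in [(52,82),(202,38),(260,224),(112,269)]]
print('foot',np.array(Q),np.mean(Q,0),[np.linalg.norm(Q[i]-Q[(i+1)%4]) for i in range(4)])
b=[ct(x-360,y,100,185,6) for x,y in [(418,362),(548,478),(698,375),(585,280)]]
q=[onz(S,p,.006) for p in b]; print('foot scene',np.array(q),np.mean(q,0))
print('clip',onz(T,ct(150,135,365,240,6),.007),onz(S,ct(208,375,100,185,6),.007))
print('handle ends R', *tri([T,S],[ct(306,156,365,240,6),ct(518-360,62,100,185,6)]))
print(state()['clock'])
E
```

```text
sleeve top
(177.65, 234.4) (354.15, 174.45) [0.4925 0.3198 0.03  ] [0.4928 0.3215 0.03  ] [0.4929 0.3205 0.0303] [-0.2462 -0.1525 -0.2767  0.0474]
spindle top (281.6, 190.0) (283.8, 215.8) [0.6101 0.0296 0.118 ] [-0.1232 -0.065  -0.1186  0.0109]
[0.6102 0.0293 0.1165] [0.6089 0.0306 0.1165]
[0.6097 0.0293 0.1195] [0.6115 0.0291 0.1195]
stubs top cam [[ 0.667   0.1041  0.08  ]
 [ 0.6838 -0.0289  0.08  ]
 [ 0.5506 -0.0454  0.08  ]
 [ 0.5331  0.088   0.08  ]] [0.6086 0.0295 0.08  ]
0.13398417041850536
0.13419006330008562
0.1345990490328273
0.1348268485277663
97.1840036512076
scene stubs [array([0.5385, 0.0872, 0.08  ]), array([ 0.5595, -0.0493,  0.08  ]), array([ 0.6898, -0.0308,  0.08  ])]
foot [[ 0.4488 -0.2367  0.006 ]
 [ 0.4709 -0.3087  0.006 ]
 [ 0.3833 -0.3349  0.006 ]
 [ 0.3611 -0.2644  0.006 ]] [ 0.416  -0.2862  0.006 ] [np.float64(0.07526656813886466), np.float64(0.09144265174915582), np.float64(0.07391145464470084), np.float64(0.09197125164145788)]
foot scene [[ 0.3848 -0.3336  0.006 ]
 [ 0.4711 -0.3067  0.006 ]
 [ 0.4493 -0.2368  0.006 ]
 [ 0.3747 -0.2595  0.006 ]] [ 0.42   -0.2841  0.006 ]
clip [ 0.4244 -0.283   0.007 ] [ 0.4236 -0.2827  0.007 ]
handle ends R [ 0.4242 -0.2821  0.1813] [-8.0666 -2.7814 -7.6302 -0.6023]
1.8
```

```bash
cat >> h.py <<'E'
from scipy.spatial.transform import Rotation as R
def go(P,yaw=None,s=None):
    "offset cm / rot deg to reach TCP P pointing down with tool y at yaw (deg)"
    s=s or state(); M=np.array(s['tcp_rot']); 
    off=M.T@(np.array(P)-np.array(s['position']))*100
    if yaw is None: yaw=np.degrees(np.arctan2(M[1,1],M[0,1]))
    c,n=np.cos(np.radians(yaw)),np.sin(np.radians(yaw))
    D=np.array([[-n,c,0],[c,n,0],[0,0,-1.]])
    rv=R.from_matrix(M.T@D).as_rotvec(degrees=True)
    print('off',np.round(off,2),'rot',np.round(rv,2))
E
python3 - <<'E'
from h import *
go([.4927,.3205,.2]); go([.4927,.3205,.07]);go([.4927,.3205,.026])
E
```

```text
off [-32.28 -13.38   4.15] rot [ 0. -0.  0.]
off [-32.28 -13.38  17.15] rot [ 0. -0.  0.]
off [-32.28 -13.38  21.55] rot [ 0. -0.  0.]
```

```bash
python3 -m crank '[{"gripper":-1,"offset":[-11,-4.5,2],"rot":[0,0,0]},{"gripper":-0.6,"offset":[-22,-9,3],"rot":[0,0,0]},{"gripper":-0.4,"offset":[-32.3,-13.4,4],"rot":[0,0,0]},{"gripper":-0.4,"offset":[-32.3,-13.4,4],"rot":[0,0,0]},{"gripper":-0.4,"offset":[-32.3,-13.4,4],"rot":[0,0,0]},{"gripper":-0.4,"offset":[-32.3,-13.4,10],"rot":[0,0,0]},{"gripper":-0.4,"offset":[-32.3,-13.4,15],"rot":[0,0,0]}]' 10; python3 - <<'E'
from h import *
go([.4927,.3205,.026],66.4)
for n in('top','scene'): cv2.imwrite(f'pics/{n}1.png',cam(n)['color'][:,:,::-1])
E
```

```text
clock: 2.68
position: [0.4957, 0.3179, 0.0914]
tcp_rot: [[-0.914, 0.405, 0.003], [0.405, 0.914, 0.001], [-0.003, 0.002, -1.0]]
ft_force: [-0.9, 0.8, -0.3]
opening: 0.701
off [0.39 0.1  6.53] rot [ 0.14  0.15 -0.3 ]
```

View pics/scene1.png

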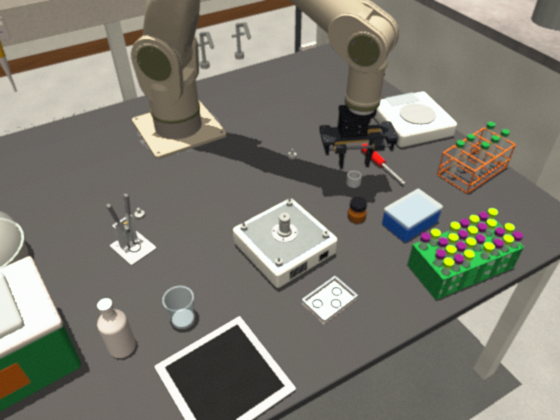

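The gripper hangs above the sleeve (354,179), clear of the screwdriver. I'll descend and take the first centring grasp.

```bash
python3 -m crank '[{"gripper":-0.4,"offset":[0.4,0.1,3],"rot":[0.1,0.1,-0.3]},{"gripper":-0.4,"offset":[0.4,0.1,6.4],"rot":[0.1,0.1,-0.3]},{"gripper":-0.4,"offset":[0.4,0.1,6.5],"rot":[0.1,0.1,-0.3]},{"gripper":0.3,"offset":[0.4,0.1,6.5],"rot":[0.1,0.1,-0.3]},{"gripper":0.3,"offset":[0.4,0.1,6.5],"rot":[0.1,0.1,-0.3]},{"gripper":0.3,"offset":[0.4,0.1,6.5],"rot":[0.1,0.1,-0.3]}]' 5
```

```text
clock: 3.52
position: [0.4867, 0.3193, 0.0216]
tcp_rot: [[-0.917, 0.398, -0.009], [0.398, 0.917, -0.007], [0.006, -0.01, -1.0]]
ft_force: [-0.1, 0.9, 5.3]
opening: 0.46
```

```bash
python3 -m crank '[{"gripper":0.3,"offset":[0,0,0],"rot":[0,0,0]},{"gripper":0.3,"offset":[0,0,0],"rot":[0,0,0]}]'; python3 - <<'E'
from h import *
s=state();print(s['position'],s['joint_velocities'],s['ft_force'])
go([.4927,.3205,.026],66.4)
E
```

```text
clock: 3.78
position: [0.4867, 0.3192, 0.0217]
tcp_rot: [[-0.917, 0.398, -0.009], [0.398, 0.917, -0.007], [0.006, -0.01, -1.0]]
ft_force: [-0.4, 0.3, 1.4]
opening: 0.459
[0.4866963  0.31922935 0.02169863] [ 0.00088096  0.00120889 -0.0004457  -0.00130152  0.00060221 -0.00202353
  0.00026586] [-0.41757013  0.32399265  1.44292997]
off [-0.5   0.35 -0.44] rot [-0.57 -0.34  0.15]
```

```bash
python3 - <<'E'
from h import *
go([.4913,.3172,.026],66.5)
go([.4913,.3172,.026],-23.5)
E
python3 -m crank '[{"gripper":-0.6,"offset":[0,0,0],"rot":[0,0,0]},{"gripper":-0.6,"offset":[0,0,0],"rot":[0,0,0]},{"gripper":-0.6,"offset":[-0.5,0,-0.4],"rot":[-0.5,-0.3,0]},{"gripper":-0.6,"offset":[-0.5,0,-0.4],"rot":[-0.5,-0.3,0]},{"gripper":-0.6,"offset":[-0.5,0,-0.4],"rot":[-0.5,-0.3,0]}]'
```

```text
off [-0.5  -0.01 -0.43] rot [-0.57 -0.34  0.05]
off [-0.5  -0.01 -0.43] rot [-0.72  0.18 90.05]
clock: 4.4
position: [0.4914, 0.3172, 0.0258]
tcp_rot: [[-0.917, 0.398, -0.001], [0.398, 0.917, -0.001], [0.001, -0.001, -1.0]]
ft_force: [-0.5, -0.2, -0.4]
opening: 0.792
```

```bash
python3 - <<'E'
from h import *
print(state()['position'])
go([.4913,.3172,.026],-23.5)
E
```

```text
[0.49142632 0.3172332  0.02577369]
off [ 0.01 -0.01 -0.02] rot [-8.000e-02  2.000e-02  9.004e+01]
```

```bash
python3 -m crank '[{"gripper":-0.6,"offset":[0,0,0],"rot":[0,0,20]},{"gripper":-0.6,"offset":[0,0,0],"rot":[0,0,40]},{"gripper":-0.6,"offset":[0,0,0],"rot":[0,0,60]},{"gripper":-0.6,"offset":[0,0,0],"rot":[0,0,90]},{"gripper":-0.6,"offset":[0,0,0],"rot":[0,0,90]},{"gripper":-0.6,"offset":[0,0,0],"rot":[0,0,90]},{"gripper":-0.6,"offset":[0,0,0],"rot":[0,0,90]},{"gripper":-0.6,"offset":[0,0,0],"rot":[0,0,90]},{"gripper":-0.6,"offset":[0,0,0],"rot":[0,0,90]},{"gripper":-0.6,"offset":[0,0,0],"rot":[0,0,90]},{"gripper":0.3,"offset":[0,0,0],"rot":[0,0,90]},{"gripper":0.3,"offset":[0,0,0],"rot":[0,0,90]},{"gripper":0.3,"offset":[0,0,0],"rot":[0,0,90]},{"gripper":0.3,"offset":[0,0,0],"rot":[0,0,90]}]' 10; python3 - <<'E'
from h import *
g=cam('scene'); cv2.imwrite('pics/s2.png',cv2.resize(g['color'][100:220,290:450,::-1],None,fx=4,fy=4))
print(state()['position'],state()['opening'])
E
```

```text
clock: 6.15
position: [0.4914, 0.3172, 0.0258]
tcp_rot: [[0.398, 0.917, -0.001], [0.917, -0.398, -0.001], [-0.001, -0.001, -1.0]]
ft_force: [0.2, 0.2, 1.1]
opening: 0.458
[0.49141338 0.3171944  0.02576403] 0.4559037978027036
```

View pics/s2.png

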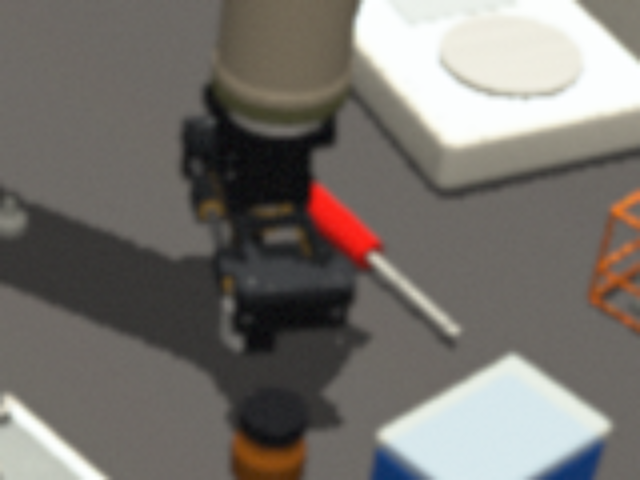

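```bash
python3 - <<'E'
from h import *
go([.4914,.3172,.16],-23.5)
go([.6098,.0295,.165],-23.5)
E
```

```text
off [-2.000e-02 -1.000e-02 -1.342e+01] rot [-0.04  0.06  0.05]
off [-21.7   22.3  -13.91] rot [-0.04  0.06  0.05]
```

```bash
python3 -m crank '[{"gripper":0.4,"offset":[0,0,-2],"rot":[0,0,0]},{"gripper":0.4,"offset":[0,0,-8],"rot":[0,0,0]},{"gripper":0.4,"offset":[0,0,-13.9],"rot":[0,0,0]},{"gripper":0.4,"offset":[-4.4,4.4,-13.9],"rot":[0,0,0]},{"gripper":0.4,"offset":[-8.7,8.9,-13.9],"rot":[0,0,0]},{"gripper":0.4,"offset":[-13,13.4,-13.9],"rot":[0,0,0]},{"gripper":0.4,"offset":[-17.4,17.9,-13.9],"rot":[0,0,0]},{"gripper":0.4,"offset":[-21.7,22.3,-13.9],"rot":[0,0,0]},{"gripper":0.4,"offset":[-21.7,22.3,-13.9],"rot":[0,0,0]},{"gripper":0.4,"offset":[-21.7,22.3,-13.9],"rot":[0,0,0]},{"gripper":0.4,"offset":[-21.7,22.3,-13.9],"rot":[0,0,0]}]' 25; python3 - <<'E'
from h import *
np.set_printoptions(precision=4,suppress=True)
s=state();print(s['position'],s['opening'],s['ft_force']);
go([.6098,.0295,.155],-23.5)
S=cam('scene');T=cam('top')
for g in(S,T): cv2.imwrite(f'pics/{g["name"]}3.png',g['color'][:,:,::-1])
p=s['position']
print('sleeve bottom px',proj(S,[p-[0,0,.0258],[.6098,.0295,.118]]))
cv2.imwrite('pics/s3.png',cv2.resize(S['color'][150:250,235:335,::-1],None,fx=6,fy=6,interpolation=cv2.INTER_CUBIC))
E
```

```text
clock: 7.58
position: [0.6096, 0.0313, 0.1653]
tcp_rot: [[0.396, 0.918, -0.001], [0.918, -0.396, 0.0], [-0.0, -0.001, -1.0]]
ft_force: [0.3, -0.1, -0.6]
opening: 0.453
[0.6096 0.0313 0.1653] 0.4525359481799549 [ 0.3176 -0.0792 -0.5582]
off [-0.16  0.09  1.03] rot [-0.06  0.01  0.19]
sleeve bottom px [[284.2357 208.5742]
 [283.574  215.738 ]]
```

View pics/s3.png

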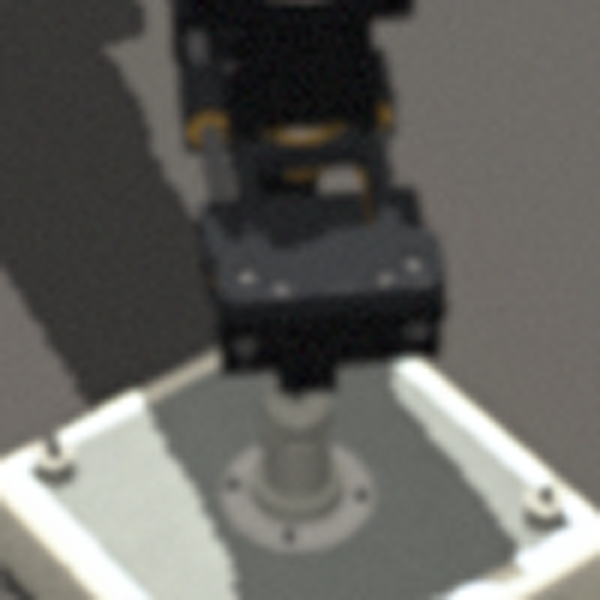

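View pics/top3.png

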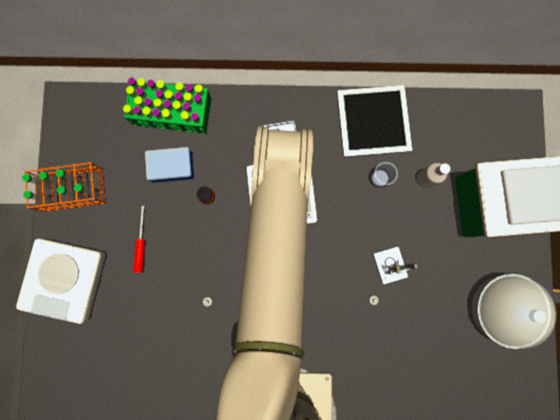

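```bash
python3 -m crank '[{"gripper":0.4,"offset":[-0.16,0.1,1.1],"rot":[0,0,0.2]},{"gripper":0.4,"offset":[-0.16,0.1,1.6],"rot":[0,0,0.2]},{"gripper":0.4,"offset":[-0.16,0.1,1.8],"rot":[0,0,0.2]},{"gripper":0.4,"offset":[-0.16,0.1,2.0],"rot":[0,0,0.2]},{"gripper":0.4,"offset":[-0.16,0.1,2.2],"rot":[0,0,0.2]},{"gripper":0.4,"offset":[-0.16,0.1,2.3],"rot":[0,0,0.2]},{"gripper":0.4,"offset":[-0.16,0.1,2.3],"rot":[0,0,0.2]}]' ; python3 - <<'E'
from h import *
np.set_printoptions(precision=4,suppress=True)
s=state();print(s['position'],s['opening'],s['ft_force'],s['wrist_torque'])
go([.6098,.0295,.142],-23.5)
E
```

```text
clock: 8.55
position: [0.6098, 0.0292, 0.1421]
tcp_rot: [[0.399, 0.917, -0.001], [0.917, -0.399, -0.0], [-0.001, -0.001, -1.0]]
ft_force: [0.3, 0.3, -0.3]
opening: 0.452
[0.6098 0.0292 0.1421] 0.451539964079984 [ 0.3433  0.3267 -0.2608] [-0.1182  0.0364 -0.0273]
off [ 0.03 -0.02  0.01] rot [-0.05  0.03 -0.02]
```

```bash
python3 -m crank '[{"gripper":0.4,"offset":[0,0,0.2],"rot":[0,0,0]},{"gripper":0.4,"offset":[0,0,0.4],"rot":[0,0,0]},{"gripper":0.4,"offset":[0,0,0.6],"rot":[0,0,0]},{"gripper":0.4,"offset":[0,0,0.6],"rot":[0,0,0]}]' ; python3 - <<'E'
from h import *
s=state();print(s['wrist_torque'],s['opening'])
E
```

```text
clock: 9.05
position: [0.6097, 0.0295, 0.1358]
tcp_rot: [[0.399, 0.917, -0.001], [0.917, -0.399, 0.0], [-0.0, -0.001, -1.0]]
ft_force: [0.2, 2.4, -1.6]
opening: 0.453
[ 0.36629337  0.14087863 -0.01191144] 0.4534809683167044
```

```bash
python3 -m crank '[{"gripper":0.4,"offset":[0.03,-0.02,0.4],"rot":[0,0,0]},{"gripper":0.4,"offset":[0.03,-0.02,0.8],"rot":[0,0,0]},{"gripper":0.4,"offset":[0.03,-0.02,1.2],"rot":[0,0,0]},{"gripper":0.4,"offset":[0.03,-0.02,1.6],"rot":[0,0,0]},{"gripper":0.4,"offset":[0.03,-0.02,2.0],"rot":[0,0,0]},{"gripper":0.4,"offset":[0.03,-0.02,2.0],"rot":[0,0,0]}]' ; python3 - <<'E'
from h import *
s=state();print(s['wrist_torque'],s['opening'])
E
```

```text
clock: 9.8
position: [0.6094, 0.0298, 0.1154]
tcp_rot: [[0.399, 0.917, -0.002], [0.917, -0.399, -0.0], [-0.001, -0.002, -1.0]]
ft_force: [0.2, 0.6, -0.1]
opening: 0.453
[-0.06464166  0.13429911  0.0029168 ] 0.4534352695864181
```

```bash
python3 -m crank '[{"gripper":0.4,"offset":[0,0,0.4],"rot":[0,0,0]},{"gripper":0.4,"offset":[0,0,0.8],"rot":[0,0,0]},{"gripper":0.4,"offset":[0,0,1.1],"rot":[0,0,0]},{"gripper":0.4,"offset":[0,0,1.2],"rot":[0,0,0]},{"gripper":0.4,"offset":[0,0,1.35],"rot":[0,0,0]},{"gripper":0.4,"offset":[0,0,1.35],"rot":[0,0,0]}]' ; python3 - <<'E'
from h import *
s=state();print(s['wrist_torque'],s['opening'])
E
```

```text
clock: 10.55
position: [0.6093, 0.0298, 0.1018]
tcp_rot: [[0.399, 0.917, -0.002], [0.917, -0.399, -0.0], [-0.001, -0.002, -1.0]]
ft_force: [-0.2, -0.3, 0.0]
opening: 0.454
[-0.12898153  0.10793172  0.02986301] 0.4542486050194168
```

```bash
python3 -m crank '[{"gripper":0.4,"offset":[0,0,0.1],"rot":[0,0,0]},{"gripper":0.4,"offset":[0,0,0.2],"rot":[0,0,0]},{"gripper":0.4,"offset":[0,0,0.3],"rot":[0,0,0]},{"gripper":0.4,"offset":[0,0,0.4],"rot":[0,0,0]},{"gripper":0.4,"offset":[0,0,0.4],"rot":[0,0,0]}]' ; python3 - <<'E'
from h import *
s=state();print(s['wrist_torque'],s['opening'])
E
```

```text
clock: 11.18
position: [0.6094, 0.0298, 0.0996]
tcp_rot: [[0.399, 0.917, -0.002], [0.917, -0.399, 0.001], [0.0, -0.002, -1.0]]
ft_force: [-8.9, -0.1, 16.5]
opening: 0.453
[-0.07198237  2.0533653  -0.02403337] 0.45326254477715655
```

```bash
python3 -m crank '[{"gripper":0.4,"offset":[0,0,-0.1],"rot":[0,0,0]},{"gripper":-0.5,"offset":[0,0,-0.1],"rot":[0,0,0]},{"gripper":-0.5,"offset":[0,0,-0.1],"rot":[0,0,0]},{"gripper":-0.5,"offset":[0,0,-0.1],"rot":[0,0,0]},{"gripper":-0.8,"offset":[0,0,-4],"rot":[0,0,0]},{"gripper":-1,"offset":[0,0,-9],"rot":[0,0,0]},{"gripper":-1,"offset":[0,0,-15],"rot":[0,0,0]},{"gripper":-1,"offset":[0,0,-15],"rot":[0,0,0]},{"gripper":-1,"offset":[0,0,-15],"rot":[0,0,0]}]' ; python3 - <<'E'
from h import *
s=state();print(s['position'],s['opening'])
go([.4134,-.2865,.25],-72.5)
S=cam('scene')
cv2.imwrite('pics/s4.png',cv2.resize(S['color'][150:250,235:335,::-1],None,fx=6,fy=6,interpolation=cv2.INTER_CUBIC))
E
```

```text
clock: 12.3
position: [0.6095, 0.0297, 0.249]
tcp_rot: [[0.399, 0.917, -0.002], [0.917, -0.399, 0.001], [-0.0, -0.003, -1.0]]
ft_force: [0.2, 0.4, -0.5]
opening: 0.996
[0.60948818 0.02974056 0.24896971] 0.9960640093092582
off [-36.82  -5.36  -0.09] rot [-0.14  0.07 48.99]
```

View pics/s4.png

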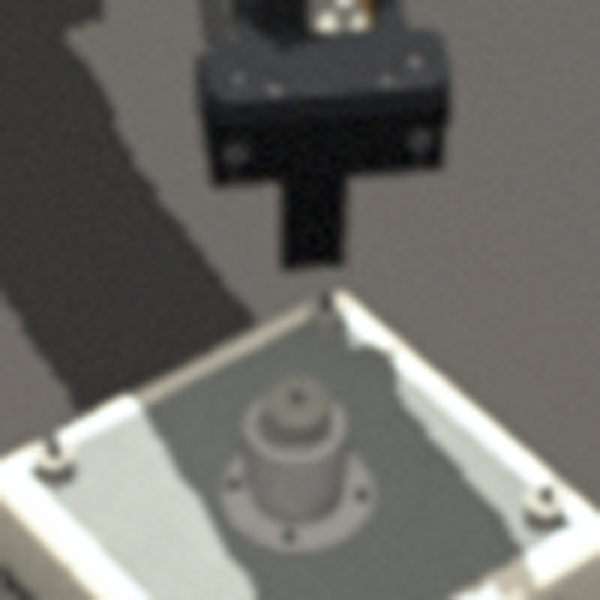

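```bash
cat > ov.py <<'E'
from h import *
T,S=cam('top'),cam('scene')
x0,y0,a=.4134,-.2865,np.radians(17.5)
ex=np.array([np.cos(a),np.sin(a),0]);ey=np.array([-np.sin(a),np.cos(a),0]);O=np.array([x0,y0,.006]);ez=np.array([0,0,1.])
th=np.linspace(0,2*np.pi,30)
pts=[O+ey*s*(.0195+.0039)+ez*.151 for s in(1,-1)]+[O+ey*s*.0195+ez*.125 for s in(1,-1)]
ring=[O+ex*(.0115+.0137*np.cos(t))+ey*.0137*np.sin(t)+ez*.0025 for t in th]
out=[]
for g,(x,y,w,h) in((T,(365,240,60,60)),(S,(100,185,60,80))):
    k=6;im=cv2.resize(g['color'][y:y+h,x:x+w,::-1],None,fx=k,fy=k,interpolation=cv2.INTER_CUBIC)
    im=cv2.copyMakeBorder(im,0,480-h*k,0,0,0)
    for p in pts: q=proj(g,p)[0]; cv2.circle(im,(int((q[0]-x+.5)*k),int((q[1]-y+.5)*k)),3,(0,0,255),-1)
    for p in ring: q=proj(g,p)[0]; cv2.circle(im,(int((q[0]-x+.5)*k),int((q[1]-y+.5)*k)),1,(0,255,0),-1)
    out.append(im)
cv2.imwrite('pics/ov1.png',np.hstack(out))
E
python3 ov.py
```

```text
(no output)
```

View pics/ov1.png

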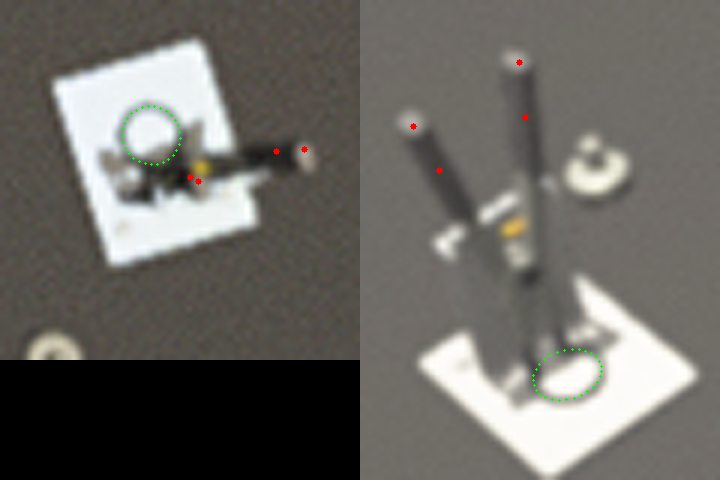

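```bash
python3 - <<'E'
from h import *
go([.413,-.2865,.25],-72.5)
E
python3 -m crank '[{"gripper":-1,"offset":[-4.6,-0.7,0],"rot":[0,0,6]},{"gripper":-1,"offset":[-9.2,-1.4,0],"rot":[0,0,12]},{"gripper":-1,"offset":[-13.8,-2,0],"rot":[0,0,18]},{"gripper":-1,"offset":[-18.4,-2.7,0],"rot":[0,0,24]},{"gripper":-1,"offset":[-23,-3.4,0],"rot":[0,0,31]},{"gripper":-1,"offset":[-27.6,-4,0],"rot":[0,0,37]},{"gripper":-1,"offset":[-32.2,-4.7,0],"rot":[0,0,43]},{"gripper":-1,"offset":[-36.9,-5.4,0],"rot":[0,0,49]},{"gripper":-1,"offset":[-36.9,-5.4,0],"rot":[0,0,49]},{"gripper":-1,"offset":[-36.9,-5.4,0],"rot":[0,0,49]},{"gripper":-1,"offset":[-36.9,-5.4,0],"rot":[0,0,49]}]'; python3 - <<'E'
from h import *
s=state(); print(s['joints'])
go([.413,-.2865,.132],-72.5)
E
```

```text
off [-36.82  -5.36  -0.13] rot [-0.19  0.17 48.99]
clock: 13.82
position: [0.413, -0.2859, 0.2484]
tcp_rot: [[0.953, 0.303, -0.005], [0.303, -0.953, 0.0], [-0.005, -0.002, -1.0]]
ft_force: [-1.1, 1.2, -0.2]
opening: 1.0
[-0.40564316  0.04601999  0.96198763  1.80460267 -0.03662203  1.31540222
 -0.69761848]
off [ 0.03  0.08 11.64] rot [-0.11  0.27  0.14]
```

```bash
python3 -m crank '[{"gripper":-1,"offset":[0,0.06,5],"rot":[0,0.3,0]},{"gripper":-1,"offset":[0,0.06,9],"rot":[0,0.3,0]},{"gripper":-1,"offset":[0,0.06,11.6],"rot":[0,0.3,0]},{"gripper":-1,"offset":[0,0.06,11.6],"rot":[0,0.3,0]},{"gripper":-1,"offset":[0,0.06,11.6],"rot":[0,0.3,0]}]'; python3 - <<'E'
from h import *
go([.413,-.2865,.132],-72.5)
g=cam('scene'); cv2.imwrite('pics/s5.png',cv2.resize(g['color'][130:270,60:210,::-1],None,fx=4,fy=4,interpolation=cv2.INTER_CUBIC))
E
```

```text
clock: 14.45
position: [0.4133, -0.2864, 0.1334]
tcp_rot: [[0.953, 0.304, 0.001], [0.304, -0.953, 0.001], [0.001, -0.001, -1.0]]
ft_force: [0.5, -1.0, -0.6]
opening: 1.001
off [-0.03 -0.    0.14] rot [-0.07 -0.06  0.19]
```

View pics/s5.png

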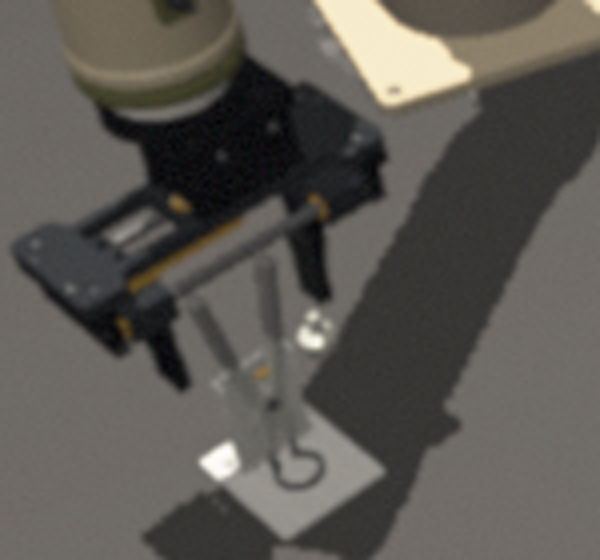

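```bash
python3 -m crank '[{"gripper":0.2,"offset":[0,0,0.1],"rot":[0,0,0.2]},{"gripper":0.8,"offset":[0,0,0.1],"rot":[0,0,0.2]},{"gripper":0.8,"offset":[0,0,0.1],"rot":[0,0,0.2]},{"gripper":0.8,"offset":[0,0,0.1],"rot":[0,0,0.2]},{"gripper":0.8,"offset":[0,0,0.1],"rot":[0,0,0.2]},{"gripper":0.8,"offset":[0,0,0.1],"rot":[0,0,0.2]}]' 40; python3 - <<'E'
from h import *
s=state();print(s['opening'],s['ft_force'])
g=cam('scene'); cv2.imwrite('pics/s6.png',cv2.resize(g['color'][130:270,60:210,::-1],None,fx=4,fy=4,interpolation=cv2.INTER_CUBIC))
E
```

```text
clock: 15.25
position: [0.4144, -0.2872, 0.1338]
tcp_rot: [[0.954, 0.3, 0.004], [0.3, -0.954, 0.001], [0.004, 0.0, -1.0]]
ft_force: [-1.6, 0.1, 15.2]
opening: 0.401
0.40074759158602186 [-1.58290564  0.09470193 15.24148284]
```

View pics/s6.png

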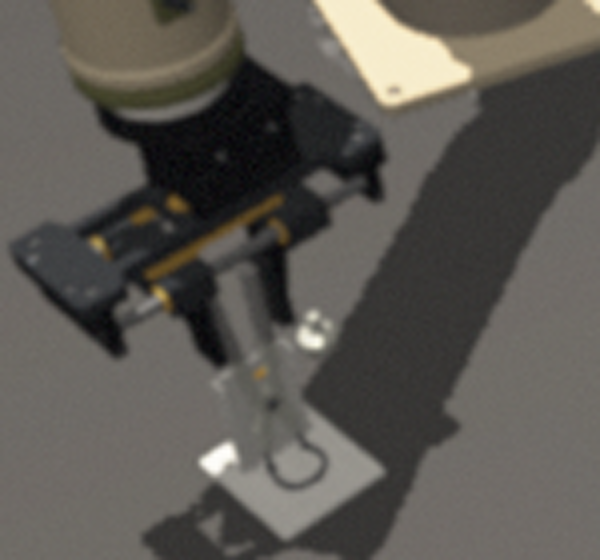

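```bash
python3 -m crank '[{"gripper":0.8,"offset":[0,0,-0.05],"rot":[0,0,0]},{"gripper":0.8,"offset":[0,0,-0.05],"rot":[0,0,0]},{"gripper":0.8,"offset":[0,0,-0.05],"rot":[0,0,0]},{"gripper":0.8,"offset":[0,0,-0.05],"rot":[0,0,0]}]' 55; python3 - <<'E'
from h import *
s=state();print(s['opening'],s['ft_force'],s['wrist_torque'])
E
```

```text
clock: 15.8
position: [0.4144, -0.2874, 0.1345]
tcp_rot: [[0.954, 0.3, 0.004], [0.3, -0.954, 0.001], [0.004, 0.001, -1.0]]
ft_force: [-0.0, -0.4, 2.4]
opening: 0.267
0.2672063447706204 [-0.03963558 -0.40601284  2.36752348] [-0.11603052  0.26828965  0.01052611]
```

```bash
python3 -m crank '[{"gripper":0.8,"offset":[0,0,-1.5],"rot":[0,0,0]},{"gripper":0.8,"offset":[0,0,-4],"rot":[0,0,0]},{"gripper":0.8,"offset":[0,0,-8],"rot":[0,0,0]},{"gripper":0.8,"offset":[0,0,-12],"rot":[0,0,0]},{"gripper":0.8,"offset":[0,0,-14.5],"rot":[0,0,0]},{"gripper":0.8,"offset":[0,0,-14.5],"rot":[0,0,0]},{"gripper":0.8,"offset":[0,0,-14.5],"rot":[0,0,0]},{"gripper":0.8,"offset":[0,0,-14.5],"rot":[0,0,0]}]'; python3 - <<'E'
from h import *
s=state();print(s['position'],s['opening'],s['ft_force'],s['wrist_torque'])
go([.5984,.0263,.278],-72.5)
g=cam('scene'); cv2.imwrite('pics/s7.png',cv2.resize(g['color'][70:220,60:210,::-1],None,fx=4,fy=4,interpolation=cv2.INTER_CUBIC))
E
```

```text
clock: 16.8
position: [0.4134, -0.2872, 0.2784]
tcp_rot: [[0.954, 0.3, 0.002], [0.3, -0.954, 0.001], [0.002, -0.0, -1.0]]
ft_force: [0.3, -0.0, -1.6]
opening: 0.276
[ 0.41336926 -0.28720124  0.27842614] 0.2759954798497743 [ 0.27495071 -0.01498343 -1.62428012] [-0.0566783   0.16560735  0.05278428]
off [ 27.06 -24.36   0.11] rot [-0.02 -0.12 -0.04]
```

View pics/s7.png

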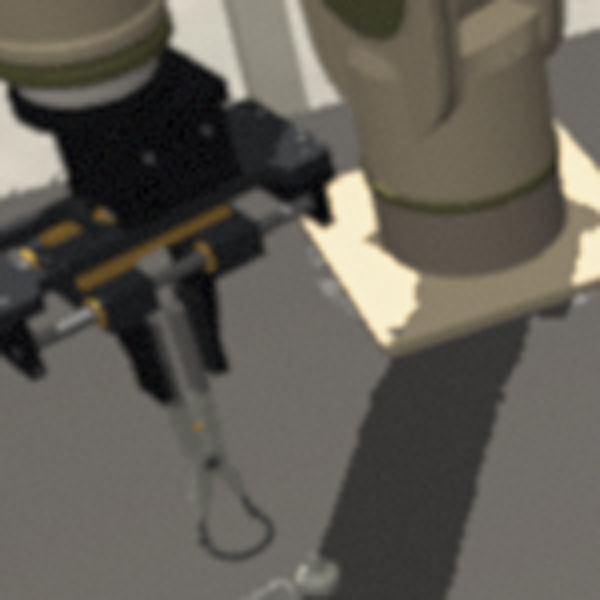

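```bash
python3 -m crank '[{"gripper":0.8,"offset":[2,-1.8,0],"rot":[0,0,0]},{"gripper":0.8,"offset":[5,-4.5,0],"rot":[0,0,0]},{"gripper":0.8,"offset":[9,-8.1,0],"rot":[0,0,0]},{"gripper":0.8,"offset":[13,-11.7,0],"rot":[0,0,0]},{"gripper":0.8,"offset":[17,-15.3,0],"rot":[0,0,0]},{"gripper":0.8,"offset":[21,-18.9,0],"rot":[0,0,0]},{"gripper":0.8,"offset":[24,-21.6,0],"rot":[0,0,0]},{"gripper":0.8,"offset":[26,-23.4,0],"rot":[0,0,0]},{"gripper":0.8,"offset":[27.1,-24.4,0],"rot":[0,0,0]},{"gripper":0.8,"offset":[27.1,-24.4,0],"rot":[0,0,0]},{"gripper":0.8,"offset":[27.1,-24.4,0],"rot":[0,0,0]}]'; cat > v.py <<'E'
import sys
from h import *
np.set_printoptions(precision=4,suppress=True)
s=state();print(s['position'],s['opening'],s['ft_force'],s['wrist_torque'],s['clock'])
go([.5984,.0263,float(sys.argv[1])],-72.5,s)
g=cam('scene'); M=s['tcp_rot'];p=s['position']
k=8;x,y=245,150
im=cv2.resize(g['color'][y:y+75,x:x+80,::-1],None,fx=k,fy=k,interpolation=cv2.INTER_CUBIC)
cv2.imwrite(f'pics/{sys.argv[2]}r.png',im)
th=np.linspace(0,2*np.pi,40)
def dot(P,c):
    for q in proj(g,P): cv2.circle(im,(int((q[0]-x+.5)*k),int((q[1]-y+.5)*k)),1,c,-1)
c=p+M@[.0115,0,.12375+.0035]
print('pred clip',c)
for r in(.0148,.0182): dot([c+[r*np.cos(t),r*np.sin(t),0] for t in th],(0,255,0))
dot([[.6095+.013*np.cos(t),.0298+.013*np.sin(t),.1165] for t in th],(0,0,255))
cv2.imwrite(f'pics/{sys.argv[2]}.png',im)
E
python3 v.py .25 a1
```

```text
clock: 18.23
position: [0.5984, 0.0248, 0.2794]
tcp_rot: [[0.955, 0.298, 0.002], [0.298, -0.955, 0.0], [0.002, 0.0, -1.0]]
ft_force: [-0.1, -0.6, -1.9]
opening: 0.273
[0.5984 0.0248 0.2794] 0.273185141286914 [-0.1338 -0.5768 -1.9384] [-0.1659  0.1612  0.0192] 18.225
off [ 0.04 -0.14  2.94] rot [ 0.02 -0.12 -0.19]
pred clip [0.6096 0.0283 0.1522]
```

View pics/a1.png

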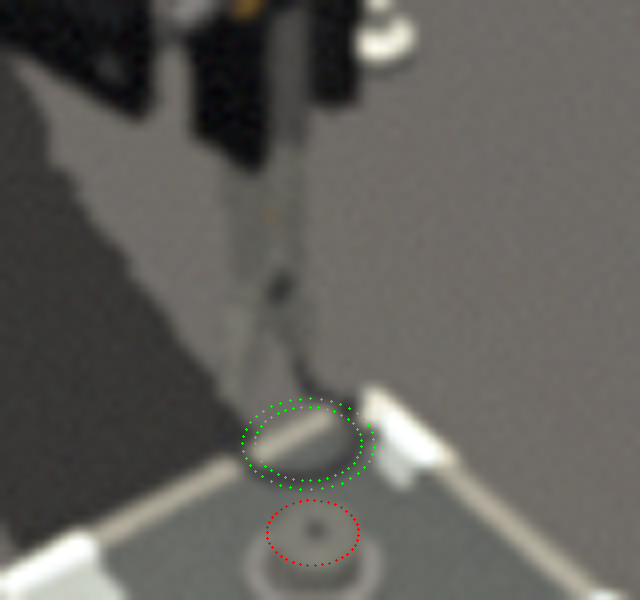

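View pics/a1r.png

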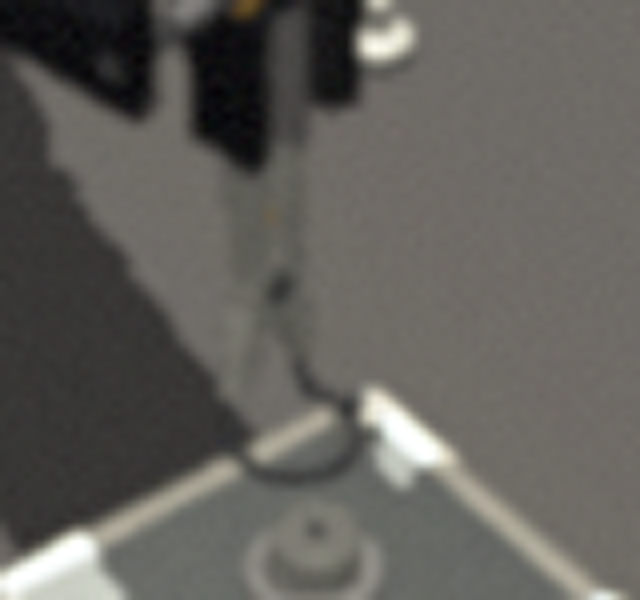

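```bash
python3 -m crank '[{"gripper":0.8,"offset":[0.18,-0.26,0.8],"rot":[0,-0.1,-0.2]},{"gripper":0.8,"offset":[0.18,-0.26,1.6],"rot":[0,-0.1,-0.2]},{"gripper":0.8,"offset":[0.18,-0.26,2.2],"rot":[0,-0.1,-0.2]},{"gripper":0.8,"offset":[0.18,-0.26,2.7],"rot":[0,-0.1,-0.2]},{"gripper":0.8,"offset":[0.18,-0.26,2.7],"rot":[0,-0.1,-0.2]},{"gripper":0.8,"offset":[0.18,-0.26,2.7],"rot":[0,-0.1,-0.2]}]';python3 v.py .25 a2
```

```text
clock: 19.02
position: [0.5995, 0.028, 0.2527]
tcp_rot: [[0.954, 0.301, 0.001], [0.301, -0.954, 0.0], [0.001, 0.0, -1.0]]
ft_force: [0.4, 0.4, -1.5]
opening: 0.272
[0.5995 0.028  0.2527] 0.2716278221549032 [ 0.4378  0.4168 -1.5034] [-0.0589  0.1224 -0.0595] 19.025
off [-0.16  0.13  0.27] rot [ 0.   -0.06  0.02]
pred clip [0.6106 0.0315 0.1255]
```

View pics/a2.png

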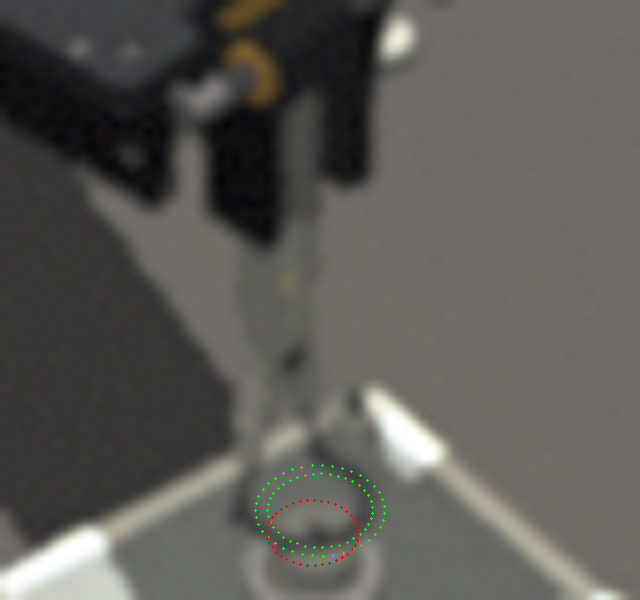

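View pics/a2r.png

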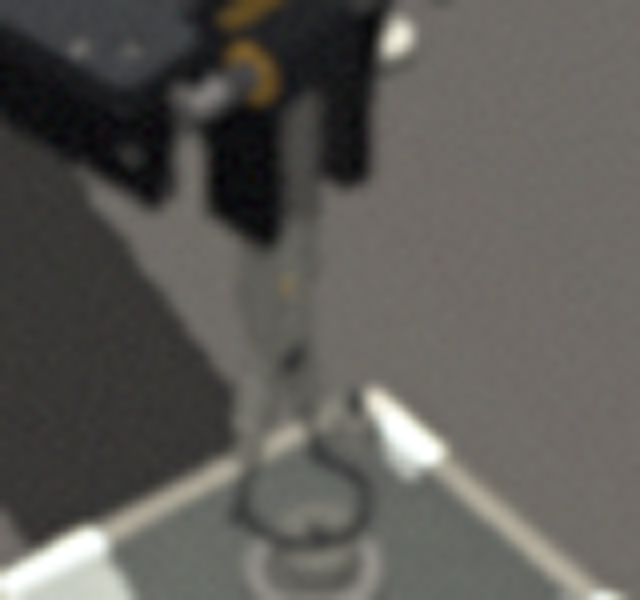

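```bash
cat > w.py <<'E'
import sys
from h import *
np.set_printoptions(precision=1,suppress=True)
g=cam('scene'); s=state();M=s['tcp_rot'];p=s['position']
k=16;x,y,w,h=int(sys.argv[2]),int(sys.argv[3]),50,37
im=g['color'][y:y+h,x:x+w,::-1].astype(float)
im=np.clip((im-im.min())*255/(np.percentile(im,97)-im.min()),0,255).astype(np.uint8)
im=cv2.resize(im,None,fx=k,fy=k,interpolation=cv2.INTER_CUBIC)
cv2.imwrite(f'pics/{sys.argv[1]}.png',im)
f=lambda P:(proj(g,P)-[x,y]+.5)*k
print('TCP, pivot, clip',f([p+M@[0,0,d] for d in(0,.0765)]+[p+M@[.0115,0,.12725]]))
E
python3 w.py b2 265 188
```

```text
TCP, pivot, clip [[ 256.2 -323.3]
 [ 258.8  109.4]
 [ 320.7  412.5]]
```

View pics/b2.png

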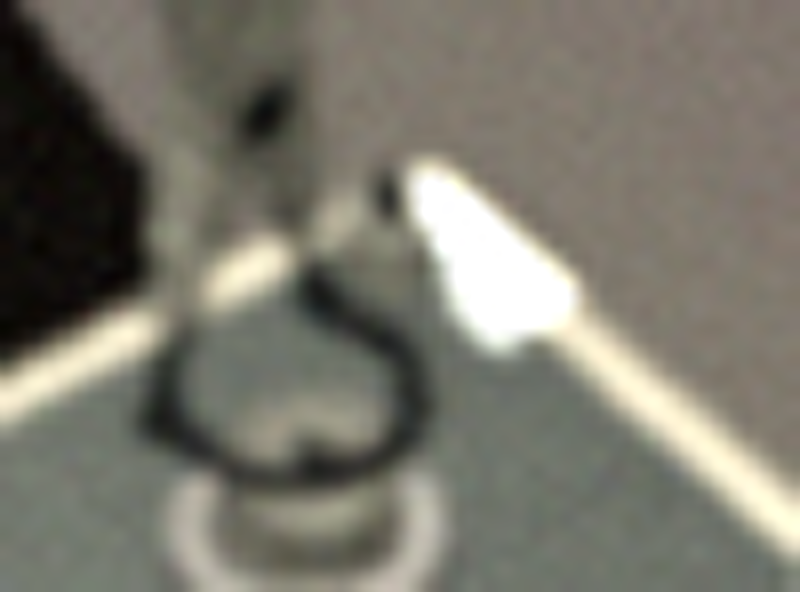

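```bash
python3 - <<'E'
from h import *
g=cam('scene')
for c in((300,392),(303,392)): print(onz(g,[265+c[0]/16-.5,188+c[1]/16-.5],.1255))
print(onz(g,[245+316/8-.5,150+531/8-.5],.1165))
E
```

```text
[0.60559757 0.03110767 0.1255    ]
[0.60581136 0.03147346 0.1255    ]
[0.60936719 0.03087304 0.1165    ]
```

```bash
python3 -m crank '[{"gripper":0.8,"offset":[0.2,0.07,0],"rot":[0,0,0]},{"gripper":0.8,"offset":[0.34,0.15,0.1],"rot":[0,0,0]},{"gripper":0.8,"offset":[0.34,0.15,0.2],"rot":[0,0,0]},{"gripper":0.8,"offset":[0.34,0.15,0.2],"rot":[0,0,0]},{"gripper":0.8,"offset":[0.34,0.15,0.2],"rot":[0,0,0]}]';python3 w.py b3 265 188
```

```text
clock: 19.8
position: [0.6032, 0.0276, 0.2508]
tcp_rot: [[0.954, 0.301, 0.001], [0.301, -0.954, 0.0], [0.001, 0.0, -1.0]]
ft_force: [0.3, -0.6, -1.9]
opening: 0.27
TCP, pivot, clip [[ 267.5 -295.1]
 [ 269.6  136.8]
 [ 331.3  439.4]]
```

View pics/b3.png

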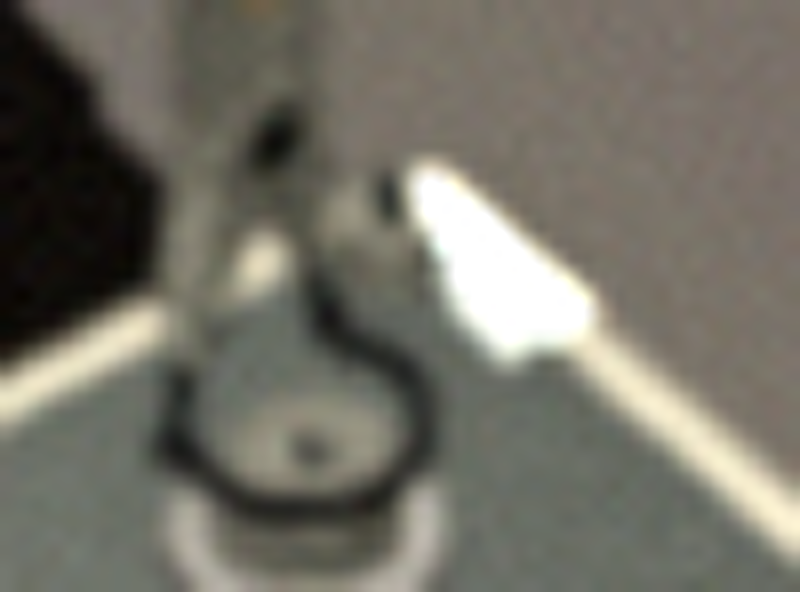

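```bash
python3 -m crank '[{"gripper":0.8,"offset":[0.05,-0.05,0.2],"rot":[0,0,0]},{"gripper":0.8,"offset":[0.05,-0.05,0.4],"rot":[0,0,0]},{"gripper":0.8,"offset":[0.05,-0.05,0.55],"rot":[0,0,0]},{"gripper":0.8,"offset":[0.05,-0.05,0.7],"rot":[0,0,0]},{"gripper":0.8,"offset":[0.05,-0.05,0.8],"rot":[0,0,0]},{"gripper":0.8,"offset":[0.05,-0.05,0.8],"rot":[0,0,0]}]';python3 w.py b4 265 188; python3 -c "
from plant import *;s=state();print(s['ft_force'],s['wrist_torque'],s['position'])"
```

```text
clock: 20.6
position: [0.6035, 0.0282, 0.2428]
tcp_rot: [[0.954, 0.301, 0.001], [0.301, -0.954, 0.0], [0.001, 0.0, -1.0]]
ft_force: [-0.2, -0.7, -2.4]
opening: 0.27
TCP, pivot, clip [[ 272.9 -248.1]
 [ 274.6  179.2]
 [ 335.9  479.3]]
[-0.49566308 -0.54985884 -1.52225883] [-0.04181264  0.16205269 -0.05248727] [0.60354188 0.02819409 0.24282134]
```

View pics/b4.png

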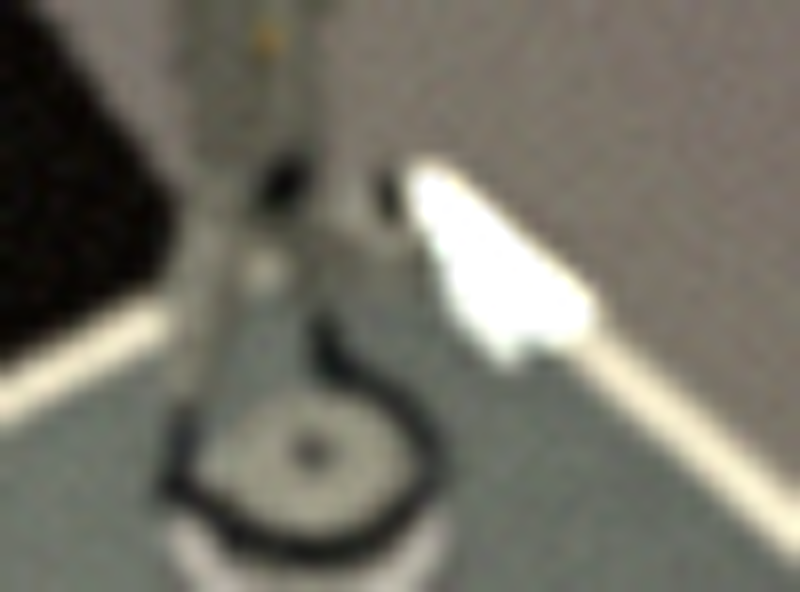

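```bash
python3 -m crank '[{"gripper":0.8,"offset":[-0.04,-0.02,0.1],"rot":[0,0,0]},{"gripper":0.8,"offset":[-0.04,-0.02,0.25],"rot":[0,0,0]},{"gripper":0.8,"offset":[-0.04,-0.02,0.4],"rot":[0,0,0]},{"gripper":0.8,"offset":[-0.04,-0.02,0.5],"rot":[0,0,0]},{"gripper":0.8,"offset":[-0.04,-0.02,0.5],"rot":[0,0,0]}]';python3 w.py b5 265 188; python3 -c "
from plant import *;s=state();print(s['ft_force'],s['wrist_torque'],s['position'])"
```

```text
clock: 21.28
position: [0.6031, 0.0283, 0.2377]
tcp_rot: [[0.954, 0.301, 0.001], [0.301, -0.954, 0.0], [0.001, 0.0, -1.0]]
ft_force: [-0.3, 0.6, -1.2]
opening: 0.269
TCP, pivot, clip [[ 272.2 -220.7]
 [ 274.   203.9]
 [ 335.   502.3]]
[-0.20654378 -0.51163735 -1.02941041] [-0.03575122  0.15732305 -0.03281335] [0.60313125 0.02830928 0.23778542]
```

View pics/b5.png

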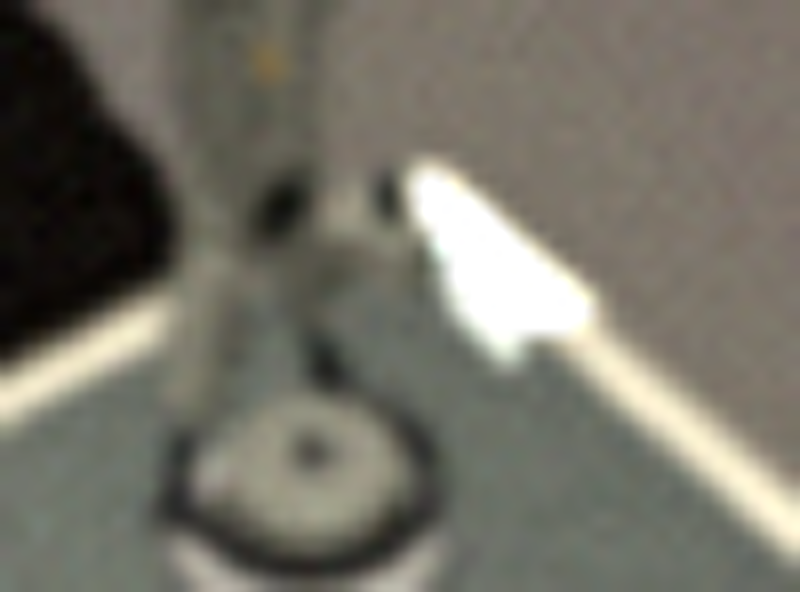

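```bash
python3 -m crank '[{"gripper":0.8,"offset":[0,0,0.1],"rot":[0,0,0]},{"gripper":0.8,"offset":[0,0,0.2],"rot":[0,0,0]},{"gripper":0.8,"offset":[0,0,0.3],"rot":[0,0,0]},{"gripper":0.8,"offset":[0,0,0.37],"rot":[0,0,0]},{"gripper":0.8,"offset":[0,0,0.37],"rot":[0,0,0]},{"gripper":0.8,"offset":[0,0,0.37],"rot":[0,0,0]}]'; python3 w.py b6 265 188; python3 -c "
from plant import *;s=state();print(s['ft_force'],s['wrist_torque'],s['position'])"
```

```text
clock: 22.08
position: [0.6031, 0.0283, 0.2341]
tcp_rot: [[0.954, 0.301, 0.001], [0.301, -0.954, 0.0], [0.001, 0.0, -1.0]]
ft_force: [-0.6, -0.3, -1.2]
opening: 0.27
TCP, pivot, clip [[ 271.9 -199.1]
 [ 273.7  223.5]
 [ 334.7  520.8]]
[ 0.02652366 -0.77610716 -1.53142742] [-0.03889904  0.17222922 -0.02382417] [0.60316597 0.02824288 0.23411738]
```

View pics/b6.png

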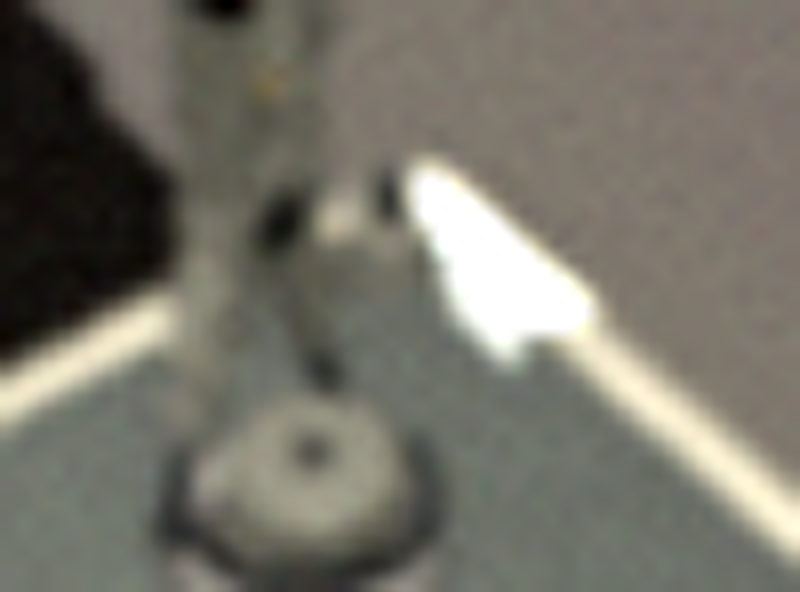

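```bash
python3 -m crank '[{"gripper":0.8,"offset":[0,0,0.05],"rot":[0,0,0]},{"gripper":0.8,"offset":[0,0,0.1],"rot":[0,0,0]},{"gripper":0.8,"offset":[0,0,0.1],"rot":[0,0,0]},{"gripper":0.8,"offset":[0,0,0.1],"rot":[0,0,0]}]'; python3 -c "
from plant import *
import numpy as np
for i in range(4):
  get_image('scene');s=state();print(s['ft_force'],s['position'])"
```

```text
clock: 22.62
position: [0.6032, 0.0283, 0.2331]
tcp_rot: [[0.954, 0.301, 0.001], [0.301, -0.954, 0.0], [0.001, 0.0, -1.0]]
ft_force: [0.6, -0.2, -1.4]
opening: 0.271
[ 0.34459579  0.16274273 -1.92362814] [0.60314206 0.02830942 0.23312366]
[ 0.12295573 -1.13641806 -1.94256774] [0.60314884 0.02827278 0.23314654]
[-0.47872426  0.18905302 -1.88855802] [0.60316108 0.02828638 0.23315989]
[-0.39586283 -1.16025379 -2.43293962] [0.60314095 0.02831666 0.23312713]
```

```bash
python3 -m crank '[{"gripper":0.8,"offset":[0,0,0.05],"rot":[0,0,0]},{"gripper":0.8,"offset":[0,0,0.1],"rot":[0,0,0]},{"gripper":0.8,"offset":[0,0,0.1],"rot":[0,0,0]},{"gripper":0.8,"offset":[0,0,0.1],"rot":[0,0,0]}]'; python3 -c "
from plant import *
import numpy as np
for i in range(4):
  get_image('scene');s=state();print(s['ft_force'],s['position'])"
```

```text
clock: 23.32
position: [0.6033, 0.0282, 0.2325]
tcp_rot: [[0.954, 0.301, 0.002], [0.301, -0.954, 0.0], [0.002, 0.0, -1.0]]
ft_force: [-0.8, 0.2, 3.6]
opening: 0.274
[-1.69509818 -0.6781225   4.71262656] [0.60329993 0.02824156 0.23250239]
[-1.40289742 -0.04495129  4.87823478] [0.60330662 0.02825933 0.2325047 ]
[-0.44749232 -0.64737967  4.87235863] [0.60332198 0.0282194  0.23250255]
[-0.91216503 -0.43908922  4.78499626] [0.60332578 0.02825929 0.23251803]
```

```bash
python3 -m crank '[{"gripper":0.8,"offset":[0,0,-0.04],"rot":[0,0,0]},{"gripper":0.8,"offset":[0,0,-0.04],"rot":[0,0,0]},{"gripper":0.8,"offset":[0,0,-0.04],"rot":[0,0,0]},{"gripper":0.8,"offset":[0,0,-0.04],"rot":[0,0,0]},{"gripper":0.8,"offset":[0,0,-0.04],"rot":[0,0,0]},{"gripper":0.8,"offset":[0,0,-0.04],"rot":[0,0,0]}]'; python3 -c "
from plant import *
for i in range(4):
  get_image('top');s=state();print(s['ft_force'],s['position'],s['opening'])"; python3 w.py b7 265 188; python3 v.py .233 a7;  python3 -c "
from plant import *;import cv2
for c in('scene','top'): cv2.imwrite(f'pics/{c}7.png',get_image(c)['color'][:,:,::-1])"
```

```text
clock: 24.28
position: [0.6033, 0.0282, 0.2327]
tcp_rot: [[0.954, 0.301, 0.001], [0.301, -0.954, 0.0], [0.001, 0.0, -1.0]]
ft_force: [1.5, 0.1, -1.8]
opening: 0.27
[-0.66085308 -0.50346863 -2.27801394] [0.60329144 0.02824476 0.23279066] 0.27042223943341054
[-0.18076948  0.12741682 -2.55206117] [0.60329185 0.02826053 0.23281511] 0.27069514880996676
[-0.28881127  0.13138432 -1.82627778] [0.6032997  0.02823611 0.23282878] 0.26903024691834027
[-0.37320972 -0.43497359 -1.46487539] [0.60330581 0.02826216 0.23285909] 0.2711707837904714
TCP, pivot, clip [[ 272.5 -191.3]
 [ 274.5  230.8]
 [ 335.5  527.7]]
[0.6033 0.0282 0.2329] 0.2699546399996611 [-0.3105  0.3713 -1.419 ] [-0.0539  0.17   -0.0469] 24.525
off [-0.53  0.04 -0.01] rot [ 0.   -0.1   0.02]
pred clip [0.6145 0.0318 0.1056]
```

View pics/b7.png

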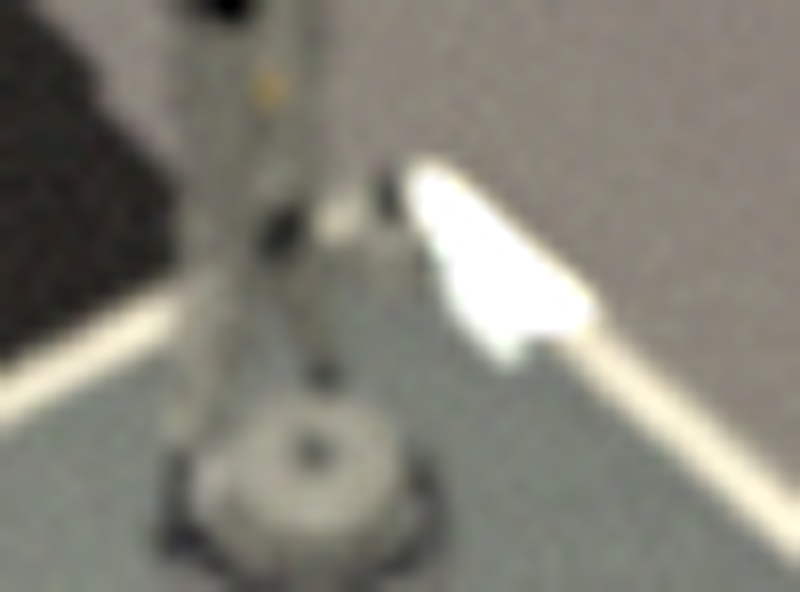

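View pics/a7r.png

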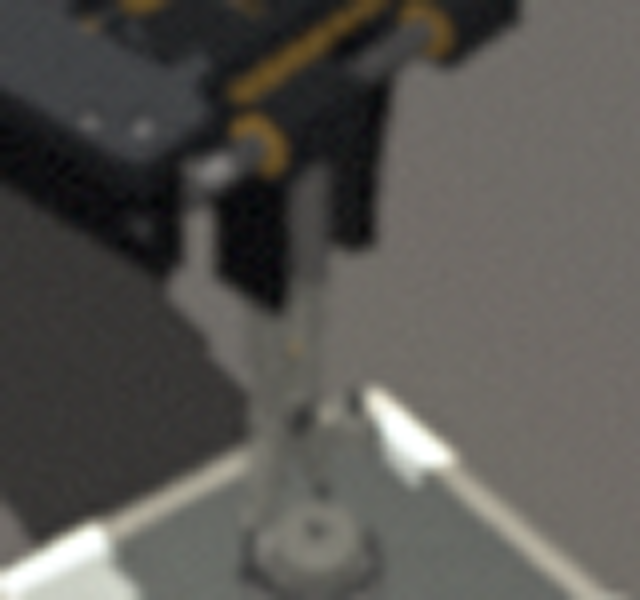

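View pics/scene7.png

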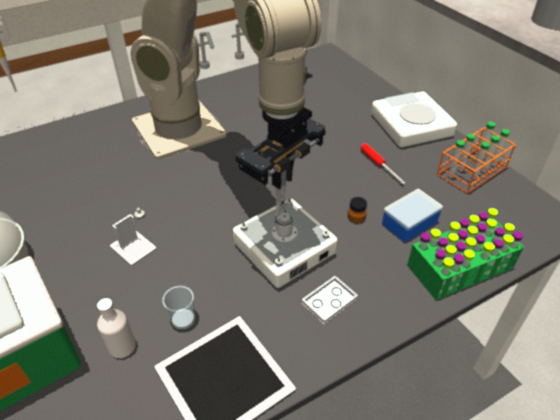

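```bash
python3 -c "
from plant import *
s=state();print(s['clock'],s['position'],s['ft_force'],s['opening']);print(sign_off())"
```

```text
24.675 [0.60331391 0.02823451 0.23291039] [-0.65869249  0.33095614 -1.78354883] 0.27067682214938904
the job is handed in; nothing more can be done
None
```

I finished the job and handed it in at about 24.7 s of the 61 s allowed. The sign-off gives no verdict.

**What I did:**
- **Sleeve:** I centred it in the gripper with two grasps at right angles. I then slid it over the spindle until it met firm resistance (16 N) at the expected seat height, and let go.
- **Pliers:** I lifted them from the stand squeezed fully in (grip force 55 N). I lowered the clip over the spindle until it touched the sleeve with about 6.5 N, then backed off 0.4 mm.

**Last checks:**
- **Contact:** The wrist carries only the weight of the pliers (about 1.8 N), so the clip is barely touching, if at all.
- **Squeeze:** The gripper reads 0.27 open, at or slightly below what the stop should give, so I take the clip as fully spread. I had no direct reading of the handle angle.
- **Clip:** It surrounds the spindle at the groove, with its centre about mid-groove as judged from the touch height.
- **Sleeve and bystanders:** The sleeve looked seated in the picture after release. In the last scene picture, the bystanders stand where they were.

**What disagreed:** In the scene picture the clip sat 4 to 5 mm nearer the pliers' side than the tool position predicted. The handles and pivot showed about the same offset, so I took it as the pliers sitting off-centre in the pads, not tilted, and corrected for it from the picture. The arm blocked the top camera, so centring and tilt at the end rest on the scene view and the forces alone.

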